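# Tip a sharpening stone out of its press-to-tip case

### The arm

A 6-joint arm with a two-finger parallel gripper is mounted at the origin on a cart in front of the work surface, level with it; the furniture and walls round the work are solid. World frame = base frame: x ahead of the robot, y to its left, z up, the work surface at z = 0. Lengths are in m, angles in degrees, forces in N, time in s.
With the tool pointing down it reaches from about 0.25 to 0.725 m from the base axis. Payload 9.7 kg.
Tool frame: the origin (TCP) lies midway between the tips of the shut fingers; the grasp point (between the pads) lies 19 mm behind it (bot.pinch_z is the distance from the TCP to the grasp point, in m); z points along the fingers, y is the line along which they close (so a half turn about z gives the same grasp; the last joint's range is limited). The gripper opens to 85 mm and grips with 20 to 120 N. Pads are 22 mm wide; open, the fingers measure 114 mm over their backs; the gripper's body (76 mm by 85 mm) begins 54 mm behind the grasp point. The pads swing forward as they close: fully open they stand 13 mm farther back than shut.
Start: joints at [70.187, 4.979, 10.078, 95.1, 0, 90], TCP at [0.186, 0.517, 0.231] pointing down, gripper open.
Joint ranges: [-179.16, 179.16], [-48.56, 103.87], [-65.8, 70.77], [-126.05, 130.52], [-82.76, 87.17], [-180, 180]. Speed limits (degrees/s): [127.2, 127.2, 147.25, 180, 180, 180].

### API

Orientations are given as [roll, pitch, yaw] about the fixed x, y, z axes, in that order (R = Rz(yaw) Ry(pitch) Rx(roll)).
In Python, from workcell import sensors, camera, camera_params, ticket, bot gives the robot as it stands.
- The arm moves only by the shell command python3 -m jog 'ROWS' [FORCE]. ROWS is JSON, a list that holds one entry, the list of rows, each a list of 5 numbers: the shift along the world's x, y, z in units of 50 mm (1.0 is 50 mm), then the turn about the world's z in units of 5 degrees (1.0 is 5 degrees), then the opening, from 0 (shut) to 1 (fully open). In form: [[[tx, ty, tz, yaw, grip], ...]]. A call has 1 to 8 rows; each row shifts and turns the commanded pose from where the row before left it; what a row does not reach is not made up. A row lasts 1/10 s, in which the tool goes at most 50 mm and 8.59 degrees, less where a joint would pass 70% of its speed; a pose out of reach is approached as far as the arm can. A call is refused whole if a number of a shift passes 1 or a number of a turn 1, either way. A call with a gripper value outside its range is refused whole. The fingers move at their own pace and stop on an object; FORCE is the grip in N (left out, the last holds). Time passes only in rows, so rows that do not move let the fingers close. It gives the time, the measured TCP pose, the force, the opening and the grip force at its end, in the units of the state.
- sensors.get_obs(): the state, without advancing time (a new reading comes with each control period).
- camera(name): name is "scene" or "top"; returns the picture (384x512x3 uint8, blue, green, red); there is no depth.
- camera_params(name): a dict with "fx", "fy", "cx", "cy" (pixels), "T" (4x4, takes a point from camera to world coordinates). Camera axes: x right, y down, z forward; pixel columns grow to the right and rows downward; lengths in m; the calibration is good to about 2 mm. A picture is of the moment at which its call begins. camera_params takes no time and is no camera call.
- ticket.job_done(): hands the job in; it is judged then, once.
The state is a dict: "time": time; "q": joint angles; "qd": joint speeds; "joint_efforts": joint torques, N m; "ee_pos": TCP position; "tcp_rot": TCP orientation; "wrist_force": force on the tool from outside, world axes, zero at the start; "torque": the same for the moment, N m; "opening": finger opening in m; "grasp_force": force on a finger pad.
Only numpy, scipy, OpenCV 4.12 (cv2) and the standard library are available. Lean on these libraries where they do the work, as an engineer would, in place of code of your own. Each camera call takes 0.05 s, during which the arm holds its last target. There are 200 camera calls.

### The job

Take the green sharpening stone out of the wooden case and lay it flat on the black rubber mat. It sits flush in its pocket: press its end beside the brass dots (the low-walled end) so that it rocks and the other end tips up, then grip the raised end and lift it out. Leave the white stone lying in its own pocket.

Things in the scene. Friction and masses are not known exactly. Their poses are not given: they have to be found in the camera images.
- stone_case: Fixed wooden block 116 (x) x 144 (y) x 52 mm, brass dots on top at its -x end; origin: centre of underside, z up. Two pockets 92 x 48 mm at y = +36 and -36 mm, a stone flush in each (which in which varies). Walls 12 mm, 24 between; top z = 52, only the -x end wall z = 38. Pocket floor: step at z = 32 from x = -1 mm to the +x end, else z = 8. A stone's centre lies 4 mm past the step's edge.
- green_stone_center (a point): Centre of the green loose bar, 84 (x) x 44 (y) x 20 mm (z), 0.16 kg, x and y along the case's; end gaps 7 mm at -x, 1 mm at +x, sides 2 mm. Pressing the top of its -x end down 11 mm rocks it over the step's edge; it then stays up by itself at 35 to 40 degrees, its +x end 20 to 25 mm above the case top, to be gripped there across its 44 mm width.
- white_stone_center (a point): Centre of the white sharpening stone, of the same size, in the other pocket; it stays there.
- mat_center (a point): Centre of the top face of the black rubber mat with thin grey ribs, 150 mm (its x) by 180 mm (its y), 4 mm thick, fixed to the table at a varying place and yaw; z up.
Not all that is in view belongs to the job. What is meant by the part that bears green_stone_center is not blue, and is the smaller of those in its own colour.

How it is judged (in metres and radians):
On the way:
1. the green stone's end is tipped up (more than 17 degrees) while the stone is still in its pocket (angle between green_stone_center's own z axis and vertical above 0.3 rad and x of green_stone_center in the frame of stone_case between -0.025 and 0.025 m and z of green_stone_center in the frame of stone_case below 0.06 m), for 0.2 s.
At the end, for the whole second after the job is handed in: The green stone lies flat (within 10 degrees, either face up) and still on the mat, its centre within 60 mm of the mat's centre along the mat's x and 75 mm along its y; the white stone still lies flat in its pocket, within 10 mm of where it was (x of green_stone_center in the frame of mat_center between -0.06 and 0.06 m and y of green_stone_center in the frame of mat_center between -0.075 and 0.075 m and z of green_stone_center in the frame of mat_center between 0.006 and 0.014 m and angle between the z axis of green_stone_center and the z axis of mat_center, either way round below 0.17 rad and linear speed of green_stone below 0.02 m/s and distance of white_stone_center from where it was at the start of the episode below 0.01 m and angle between white_stone_center's own z axis and vertical below 0.17 rad); the robot touches nothing.
It fails at once if the white stone is lifted or tipped out of its pocket (distance of white_stone_center from where it was at the start of the episode above 0.03 m or angle between white_stone_center's own z axis and vertical above 0.3 rad).
It also fails if it takes over 42 s, if anything falls off the work surface, if the arm or the gripper's body presses on something with over 40 N, if the wrist force passes 120 N, or if a joint passes its speed limit or range.

## Working session

There is one attempt and no reset: what is moved stays moved. The work goes in short steps, Python scripts to look and compute and a shell command to move; the robot and the scene stay as the last step left them, time stands still between calls to the robot, and variables do not carry over. Pictures are saved under pics/ and viewed, at most 10 in all, crops included, and the job is handed in when it is done.

```bash
mkdir -p pics
python3 - <<'E'
from workcell import sensors,camera,camera_params,bot
import cv2,numpy as np
np.set_printoptions(precision=4,suppress=True)
for n in("scene","top"):
    cv2.imwrite(f"pics/{n}0.png",camera(n)); p=camera_params(n); print(n,p)
o=sensors.get_obs(); print(o['time'],o['ee_pos'],o['tcp_rot'],o['opening'],o['wrist_force'],bot.pinch_z)
E
```

```text
scene {'fx': 372.55625366638014, 'fy': 372.55625366638014, 'cx': 254.222760862912, 'cy': 189.31734845373478, 'T': array([[ 0.9037, -0.2178,  0.3686,  0.1761],
       [-0.428 , -0.436 ,  0.7916, -0.7116],
       [-0.0117, -0.8732, -0.4873,  0.4631],
       [ 0.    ,  0.    ,  0.    ,  1.    ]])}
top {'fx': 420.5348848554738, 'fy': 420.5348848554738, 'cx': 264.1999571353746, 'cy': 196.67972352963827, 'T': array([[ 0.0195, -0.9919,  0.1252,  0.374 ],
       [-0.9998, -0.0195,  0.0012, -0.0281],
       [ 0.0013, -0.1252, -0.9921,  1.0175],
       [ 0.    ,  0.    ,  0.    ,  1.    ]])}
0.1 [0.1864 0.5173 0.2307] [-179.9327    0.0014  160.1872] 0.08528739168945251 [0.9962 0.3315 0.2357] 0.0187
```

View pics/top0.png

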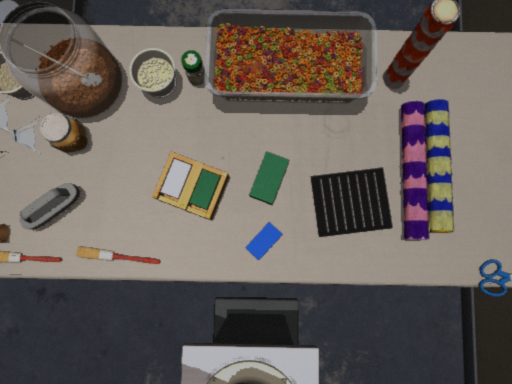

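View pics/scene0.png

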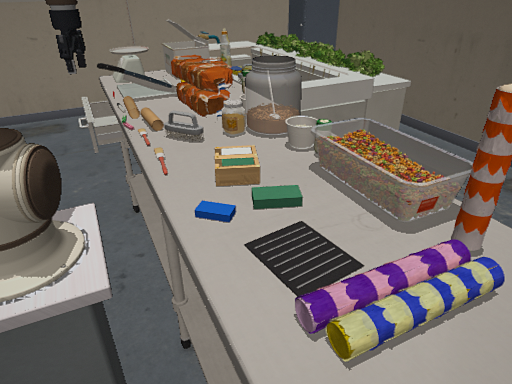

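The top view shows four bars that could be taken for the stone:
- green in the case (207,190)
- larger green on the table (269,178)
- blue (264,241)
- white in the case (175,178)

I choose the green bar in the case, since it is the smaller green one. Next is a close crop to check it and find the dots.

Run:
```python
import cv2
a=cv2.imread("pics/top0.png")[140:230,145:240]
b=cv2.imread("pics/top0.png")[155:245,300:400]
f=lambda i:cv2.resize(i,(400,380),interpolation=cv2.INTER_CUBIC)
print(400/95,380/90,400/100)
cv2.imwrite("pics/c1.png",cv2.hconcat([f(a),f(b)]))
```

```text
4.2105263157894735 4.222222222222222 4.0
```

View pics/c1.png

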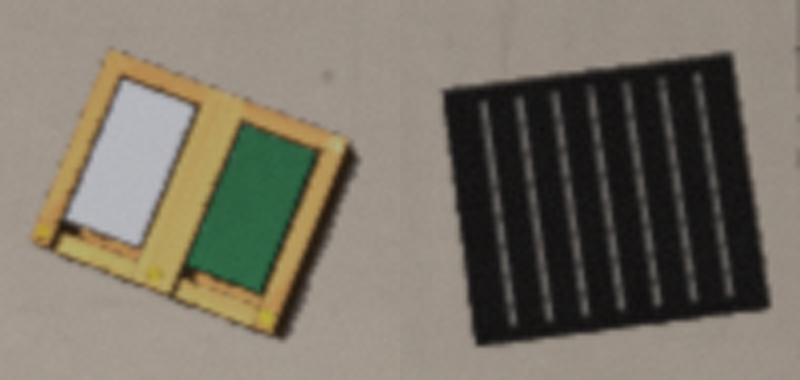

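```bash
cat > h.py <<'E'
import numpy as np,cv2
from workcell import camera_params
np.set_printoptions(precision=4,suppress=True)
def w(n,px,z):
    p=camera_params(n);T=p['T'];px=np.atleast_2d(px).astype(float)
    d=np.c_[(px[:,0]-p['cx'])/p['fx'],(px[:,1]-p['cy'])/p['fy'],np.ones(len(px))]@T[:3,:3].T
    return (T[:3,3]+d*((z-T[2,3])/d[:,2])[:,None])
def proj(n,P):
    p=camera_params(n);T=np.linalg.inv(p['T']);c=np.atleast_2d(P)@T[:3,:3].T+T[:3,3]
    return np.c_[p['fx']*c[:,0]/c[:,2]+p['cx'],p['fy']*c[:,1]/c[:,2]+p['cy']]
E
cat > m.py <<'E'
from h import *
def crop(l,x0,y0,sx,sy): return np.array(l)/[sx,sy]+[x0-.5+.5/sx,y0-.5+.5/sy]
C=lambda l:crop(l,145,140,4.2105,4.2222)
def rep(k,P,L):
    c=P.mean(0);a=((P[0]-P[3])+(P[1]-P[2]))/2;b=((P[0]-P[1])+(P[3]-P[2]))/2
    print(k,c,'xlen',np.hypot(*a[:2]),'ylen',np.hypot(*b[:2]),'yaw',np.degrees(np.arctan2(a[1],a[0])),np.degrees(np.arctan2(-b[0],b[1])))
# order: +x+y, +x-y, -x-y, -x+y
rep('case',w('top',C([(110,52),(352,143),(278,338),(35,241)]),.052),0)
rep('white',w('top',C([(120,77),(198,103),(142,245),(66,220)]),.052),0)
rep('green',w('top',C([(242,123),(318,150),(263,295),(190,268)]),.052),0)
rep('mat',w('top',crop(np.array([(445,90),(733,54),(769,307),(478,344)])-[400,0],300,155,4,4.2222),.004),0)
E
python3 m.py
```

```text
case [0.5192 0.1444 0.052 ] xlen 0.11357318992353578 ylen 0.14457937548817168 yaw -18.82734733667696 -20.05916168188211
white [0.5363 0.1794 0.052 ] xlen 0.0844820137218543 ylen 0.04521401286259184 yaw -18.447905842009003 -17.23881390531374
green [0.511  0.1111 0.052 ] xlen 0.08520181441951415 ylen 0.04392367870248846 yaw -18.095264533196787 -18.815988785714865
mat [ 0.4945 -0.2382  0.004 ] xlen 0.14760408183448548 ylen 0.1774519228227592 yaw 7.782426965009937 7.955806004418692
```

The close crop confirms it: the green stone is at crop (253,209), in the -y pocket. The dots at (43,233), (155,274) and (266,320) put the low-walled end toward the robot. The case is at about (0.520, 0.145) with yaw -19°. The tool's closing line is already along the case's y. I'll press at case (-38,-36), which is world (0.472, 0.124), with the fingers shut.

```bash
python3 -m jog '[[[0.55,-0.75,0,0,0],[0.55,-0.75,0,0,0],[0.55,-0.75,0,0,0],[0.55,-0.75,0,0,0],[0.55,-0.75,0,0,0],[0.55,-0.75,0,0,0],[0.55,-0.75,0,0,0],[0.55,-0.75,0,0,0]]]' 30; python3 -m jog '[[[0.55,-0.75,0,0.2,0],[0.5,-0.75,0,0,0],[0.27,-0.37,-0.5,0,0],[0,0,-0.8,0,0],[0,0,-0.8,0,0],[0,0,-0.6,0,0],[0,0,0,0,0]]]'
```

```text
time: 0.9
ee_pos: [0.4071, 0.2157, 0.2311]
tcp_rot: [180.0, -0.0, 160.2]
wrist_force: [0.4, 0.3, -0.2]
opening: -0.0003
grasp_force: 0.0
time: 1.6
ee_pos: [0.4699, 0.1231, 0.092]
tcp_rot: [-179.8, -0.3, 161.2]
wrist_force: [0.2, 0.0, 0.4]
opening: 0.0002
grasp_force: 0.0
```

```bash
python3 -m jog '[[[0.04,0,-0.4,0,0],[0,0,-0.35,0,0],[0,0,0,0,0]]]'
python3 - <<'E'
from h import *; from workcell import camera
a=camera("top")[140:230,155:250];b=camera("scene")[130:200,200:280]
cv2.imwrite("pics/p1.png",cv2.hconcat([cv2.resize(i,(400,380),interpolation=cv2.INTER_CUBIC) for i in(a,b)]))
E
```

```text
time: 1.9
ee_pos: [0.4739, 0.1239, 0.0584]
tcp_rot: [-179.9, -0.1, 161.2]
wrist_force: [-1.3, 0.8, 0.1]
opening: -0.0004
grasp_force: 0.0
```

View pics/p1.png

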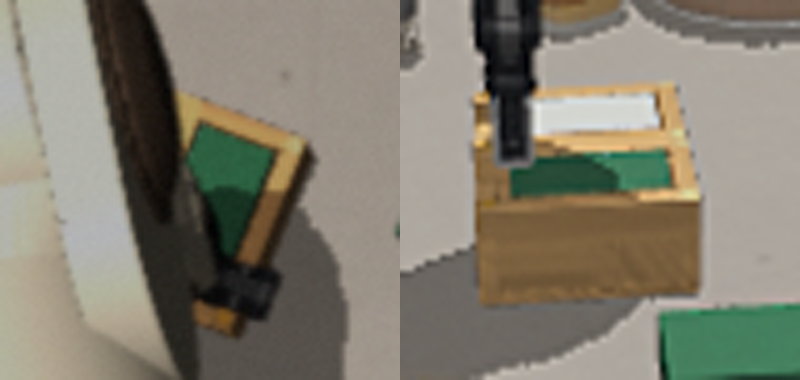

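The picture shows the shut fingertips just above the green stone's -x end (right crop 513,160), clear of the walls. Now I press in small steps.

```bash
python3 -m jog '[[[-0.03,0.01,-0.1,0,0],[0,0,-0.06,0,0],[0,0,-0.04,0,0],[0,0,-0.04,0,0],[0,0,0,0,0]]]';  python3 -m jog '[[[0,0,-0.04,0,0],[0,0,-0.04,0,0],[0,0,0,0,0]]]'
```

```text
time: 2.5
ee_pos: [0.4728, 0.1244, 0.0466]
tcp_rot: [-180.0, -0.0, 161.2]
wrist_force: [-0.2, 0.1, -0.5]
opening: -0.0001
grasp_force: 0.0
time: 2.8
ee_pos: [0.4728, 0.1244, 0.0424]
tcp_rot: [-180.0, -0.0, 161.2]
wrist_force: [0.6, 1.3, -0.5]
opening: -0.0001
grasp_force: 0.0
```

Run:
```python
from h import *; from workcell import camera
a=camera("top")[140:230,155:250];b=camera("scene")[130:200,200:280]
cv2.imwrite("pics/p2.png",cv2.hconcat([cv2.resize(i,(400,380),interpolation=cv2.INTER_CUBIC) for i in(a,b)]))
```

```text
(no output)
```

View pics/p2.png

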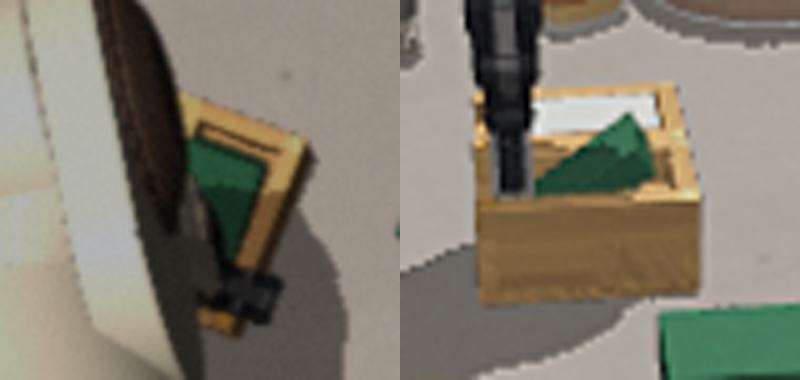

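The stone is tipped to about 35°, with its raised end's peak at (630,112) in the right crop, and the white stone is untouched. I'll check the raised end's position against the model before gripping.

```bash
python3 - <<'E'
from h import *
c,s=np.cos(np.radians(-19)),np.sin(np.radians(-19))
f=lambda x,y,z:[.520+(c*x-s*y)/1e3,.1452+(s*x+c*y)/1e3,z/1e3]
P=[f(22,-14,74.5),f(22,-58,74.5),f(34,-58,58.5),f(58,-72,52),f(-58,-72,52)]
for q,t in zip(proj("scene",P),proj("top",P)): print(((q-[200,130])*[5,380/70]+[400,0]).round(),((t-[155,140])*[400/95,380/90]).round())
E
python3 -m jog '[[[0,0,0.7,0,0],[0,0,0.7,0,0],[0,0,0.35,0,0.5],[0.55,-0.2,0,0,1],[0.54,-0.19,0,0,1],[0,0,0,0,1],[0,0,0,0,1],[0,0,0,0,1]]]'
python3 - <<'E'
from h import *; from workcell import camera
a=camera("top")[140:230,155:250];b=camera("scene")[130:200,200:280]
cv2.imwrite("pics/p3.png",cv2.hconcat([cv2.resize(i,(400,380),interpolation=cv2.INTER_CUBIC) for i in(a,b)]))
E
```

```text
[618. 109.] [180. 154.]
[626. 146.] [256. 182.]
[650. 175.] [267. 166.]
[699. 197.] [308. 137.]
[471. 212.] [233. 334.]
time: 3.7
ee_pos: [0.5268, 0.1051, 0.1302]
tcp_rot: [-180.0, -0.0, 161.2]
wrist_force: [0.4, 0.3, 0.3]
opening: 0.0846
grasp_force: 0.0
```

View pics/p3.png

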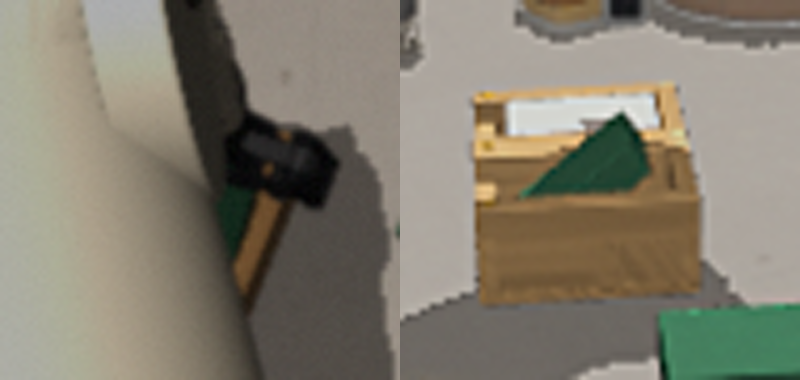

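The stone stays up on its own, and its peak at (624,112) agrees with the model's (618,109). I go down and grip.

```bash
python3 -m jog '[[[0,0,-0.6,0,1],[0,0,-0.5,0,1],[0,0,-0.44,0,1],[0,0,0,0,1]]]'; python3 -m jog '[[[0,0,0,0,0],[0,0,0,0,0],[0,0,0,0,0],[0,0,0,0,0],[0,0,0,0,0],[0,0,0,0,0]]]' 80
```

```text
time: 4.2
ee_pos: [0.5252, 0.1049, 0.0505]
tcp_rot: [-179.9, -0.2, 161.2]
wrist_force: [-1.0, 0.0, 0.9]
opening: 0.0853
grasp_force: 0.0
time: 4.8
ee_pos: [0.5283, 0.1052, 0.055]
tcp_rot: [179.9, 0.1, 161.2]
wrist_force: [-0.6, -0.1, 5.7]
opening: 0.0419
grasp_force: 80.2
```

```bash
python3 -m jog '[[[0,0,0.1,0,0],[0,0,0.2,0,0],[0,0,0.3,0,0],[0,0,0.4,0,0],[0,0,0.5,0,0],[0,0,0.5,0,0],[0,0,0.5,0,0],[0,0,0,0,0]]]'
python3 - <<'E'
from h import *; from workcell import camera
b=camera("scene")[80:200,180:300]
cv2.imwrite("pics/p4.png",cv2.resize(b,(500,500),interpolation=cv2.INTER_CUBIC))
E
```

```text
time: 5.6
ee_pos: [0.5287, 0.1052, 0.183]
tcp_rot: [179.8, 0.3, 161.2]
wrist_force: [0.1, -0.2, -1.7]
opening: 0.0418
grasp_force: 81.2
```

View pics/p4.png

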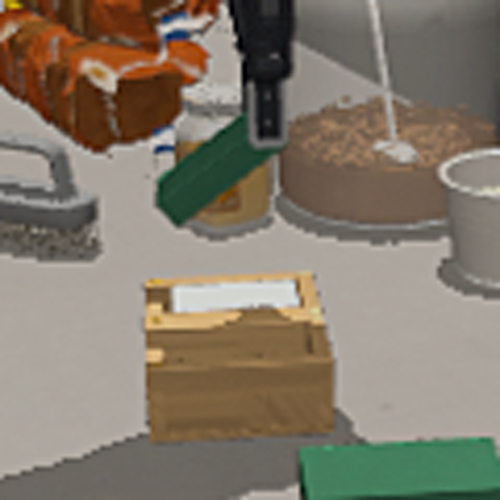

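The stone is gripped at crop (260,130), hanging at about 38° with its low end toward -x at (175,215). The case pocket is empty and the white stone is in place. Next I carry it to the mat. The low corner hangs about 47 mm below the TCP.

```bash
python3 -m jog '[[[-0.06,-0.4,0,0,0],[-0.06,-0.8,0,0,0],[-0.06,-0.9,0,0,0],[-0.06,-0.9,0,0,0],[-0.06,-0.9,0,0,0],[-0.06,-0.9,0,0,0],[-0.06,-0.9,0,0,0],[-0.06,-0.8,0,0,0]]]'; python3 -m jog '[[[0,-0.44,0,0,0],[0,0,-0.5,0,0],[0,0,-0.6,0,0],[0,0,-0.6,0,0],[0,0,-0.4,0,0],[0,0,-0.2,0,0],[0,0,0,0,0],[0,0,0,0,0]]]'
```

```text
time: 6.45
ee_pos: [0.5024, -0.2219, 0.1773]
tcp_rot: [180.0, -0.1, 161.2]
wrist_force: [0.8, 0.3, -1.8]
opening: 0.0418
grasp_force: 81.3
time: 7.25
ee_pos: [0.5036, -0.2421, 0.064]
tcp_rot: [-180.0, 0.0, 161.2]
wrist_force: [0.2, -1.0, -1.4]
opening: 0.0421
grasp_force: 81.3
```

```bash
python3 -m jog '[[[0,0,-0.1,0,0],[0,0,-0.06,0,0],[0,0,-0.06,0,0],[0,0,-0.04,0,0],[0,0,0,0,0]]]'; python3 -m jog '[[[0,0,-0.06,0,0],[0,0,-0.06,0,0],[0,0,0,0,0]]]' 20
python3 - <<'E'
from h import *; from workcell import camera
cv2.imwrite("pics/p5.png",cv2.resize(camera("scene")[180:300,200:380],(750,500),interpolation=cv2.INTER_CUBIC))
E
```

```text
time: 7.75
ee_pos: [0.5039, -0.2422, 0.0508]
tcp_rot: [-180.0, 0.1, 161.2]
wrist_force: [0.8, -0.5, 2.4]
opening: 0.0422
grasp_force: 81.7
time: 8.05
ee_pos: [0.5061, -0.2429, 0.0473]
tcp_rot: [-180.0, 0.4, 161.2]
wrist_force: [5.6, -0.1, 15.8]
opening: 0.0416
grasp_force: 83.4
```

View pics/p5.png

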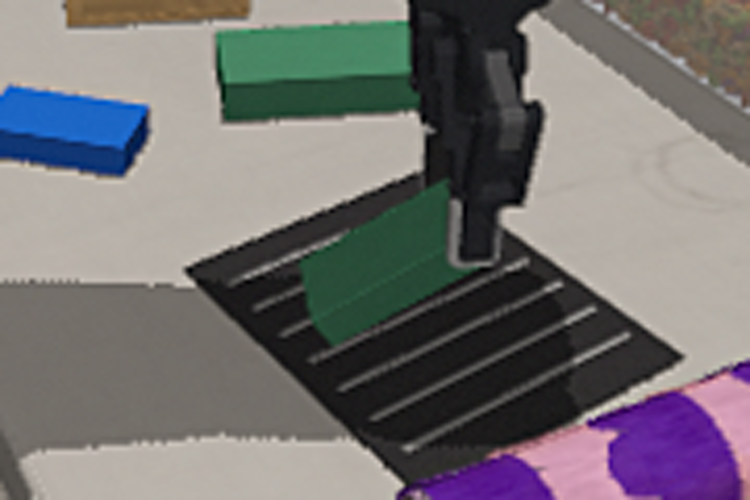

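The low end is on the mat at (325,330), with light contact of 16 N, well inside the mat. I release here.

```bash
python3 -m jog '[[[0,0,0.06,0,0.6],[0,0,0,0,0.7],[0,0,0,0,0.8],[0,0,0,0,0.8],[0,0,0,0,0.8],[0,0,0,0,0.8]]]'; python3 -m jog '[[[0,0,0.3,0,0.8],[0,0,0.8,0,0.8],[0,0,0.9,0,0.8],[0,0,0.9,0,0.8],[0,0.9,0,0,0.8],[0,0.9,0,0,0.8],[0,0,0,0,0.8],[0,0,0,0,0.8]]]';python3 - <<'E'
from h import *; from workcell import camera
a=cv2.resize(camera("scene")[130:300,200:380],(400,378),interpolation=cv2.INTER_CUBIC)
b=cv2.resize(camera("top")[155:245,300:400],(400,378),interpolation=cv2.INTER_CUBIC)
cv2.imwrite("pics/p6.png",cv2.hconcat([a,b]))
E
```

```text
time: 8.7
ee_pos: [0.5032, -0.242, 0.047]
tcp_rot: [180.0, -0.0, 161.2]
wrist_force: [-0.4, 0.8, -0.1]
opening: 0.0683
grasp_force: 0.0
time: 9.5
ee_pos: [0.5036, -0.1514, 0.1936]
tcp_rot: [-180.0, 0.1, 161.3]
wrist_force: [0.3, 0.7, -0.3]
opening: 0.0686
grasp_force: 0.0
```

View pics/p6.png

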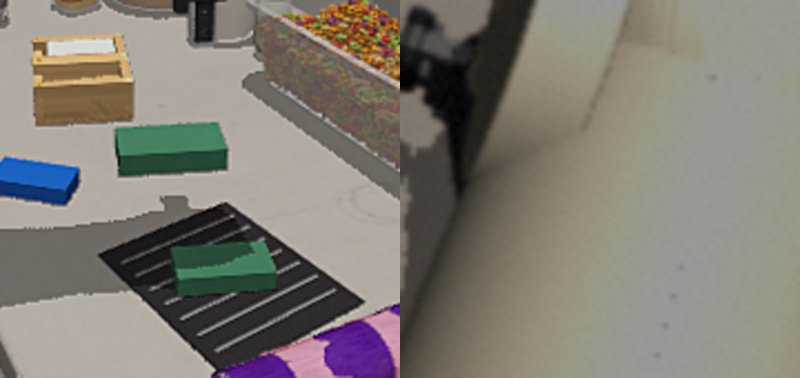

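The stone lies flat on the mat near its centre (left crop 222,265), the white stone is in its pocket (80,47), and the gripper is clear of everything.

```bash
python3 -c "
from workcell import ticket; print(ticket.job_done())"
```

```text
the job is handed in; nothing more can be done
None
```

The green stone lies flat near the centre of the mat, the white stone is still in its pocket, and I handed the job in at about 9.6 s; no verdict came back.

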